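# Set a stepped spindle up level on V-blocks for a run-out check

## Task

Set the stepped spindle up for a run-out check on the black granite plate: it must lie level along the plate's long centre line, its two bright journals in the two V-blocks, with the flanged end facing the brass-capped end stop and no more than about a centimetre short of it. The thin journal sits lower in its V than the thick one, so that V-block must stand on the steel packing plate, while the other stands directly on the granite. Lay the spindle into the Vs gently, without dropping it, leave the steel setting ring where it lies, and let go of everything.

Things in the scene. Friction and masses are not known exactly. Their poses are not given: they have to be found in the camera images.
- granite_plate: black granite inspection plate on the bench, 300 mm long (its own y axis), 120 mm wide (its own x axis), top face 38 mm above the bench, with three rows of small bright threaded inserts, the middle row on its long centre line; fixed; origin at the middle of its underside, on the bench
- end_stop: fixed round stop post with a brass cap (post 16 mm in diameter, 60 mm high, on a round foot 34 mm in diameter and 7 mm high), screwed to the granite plate on its long centre line 115 mm from the middle, at one end or the other; origin at the middle of its underside, on the granite
- setting_ring: bright steel setting ring with a dark band, 49 mm in diameter, 16 mm high, lying flat on the other end of the granite plate, 115 mm from the middle; it stays there; origin at the middle of its underside
- packing_plate: loose square plate of bright ground steel, 60 x 60 x 10 mm, 0.27 kg, lying flat; origin at the middle of its underside, sides along its own x and y
- v_block_1: one of two identical loose grey V-blocks, 45 x 45 x 40 mm high, 0.42 kg; the 90 deg V opens upward along its own x axis; grasp across its own y (plain flanks 45 mm apart). A 34 mm shaft in the V has its axis 46 mm above the underside, a 20 mm shaft 36 mm. Origin at the middle of its underside
- v_block_2: the other V-block, identical to v_block_1 in shape, size, axes and origin; either may serve at either journal
- spindle: loose steel spindle, 0.6 kg, in a wooden cradle, axis 46 mm above the bench. Origin on its axis in mid dark collar, near the centre of mass; own x to the thin end. Along x, mm: flange dia 46, -88 to -80; thick bright journal dia 34, -80 to -18; collar dia 40, to +18 (grasp here); thin bright journal dia 20, to +80; thread to +92. Lying right, axis 46 mm above the granite
Mind the look-alikes: they are no part of the job. There is more than one size of the packing_plate; the one meant has the size given above.

How it is judged:
At the end, for the whole second after the job is handed in: packing flat on the granite; thick journal's V-block on granite, thin one's on packing (centres within 12 mm), each within 9 mm of its journal's middle; spindle in both Vs, level within 2 deg, on the centre line within 12 mm and 7 deg, flange 0 to 15 mm from the stop; all at rest (z of packing_plate in the frame of granite_plate between 0.036 and 0.04 m and angle between each of packing_plate, v_block_1, v_block_2's own z axis and vertical below 0.04 rad and ((z of v_block_1 in the frame of granite_plate between 0.036 and 0.04 m and x of v_block_1 in the frame of spindle between -0.058 and -0.04 m and z of v_block_2 in the frame of granite_plate between 0.046 and 0.05 m and x of v_block_2 in the frame of spindle between 0.04 and 0.058 m and horizontal distance between v_block_2 and packing_plate below 0.012 m) or (z of v_block_2 in the frame of granite_plate between 0.036 and 0.04 m and x of v_block_2 in the frame of spindle between -0.058 and -0.04 m and z of v_block_1 in the frame of granite_plate between 0.046 and 0.05 m and x of v_block_1 in the frame of spindle between 0.04 and 0.058 m and horizontal distance between v_block_1 and packing_plate below 0.012 m)) and angle between spindle's own x axis and vertical between 1.536 and 1.606 rad and z of spindle in the frame of granite_plate between 0.081 and 0.087 m and x of spindle in the frame of granite_plate between -0.012 and 0.012 m and angle between the x axis of spindle and the y axis of granite_plate, either way round below 0.12 rad and x of end_stop in the frame of spindle between -0.111 and -0.094 m and linear speed of each of spindle, v_block_1, v_block_2 below 0.02 m/s and angular speed of spindle below 0.3 rad/s); the robot touches nothing.
It fails at once if the steel setting ring is pushed more than 15 mm from where it lay (distance of setting_ring from where it was at the start of the episode above 0.015 m).
It fails at once if the spindle is dropped: it falls freely, faster than 0.35 m/s (about 6 mm of fall) (linear speed of spindle above 0.35 m/s and contact force between the fingers and spindle below 0.5 N).
It also fails if it takes over 120 s, if anything falls off the work surface, if the arm or the gripper's body presses on something with over 40 N, if the wrist force passes 120 N, or if a joint passes its speed limit or range.

## Robot

A 6-joint arm with a two-finger parallel gripper is mounted at the origin on a cart in front of the work surface, level with it; the furniture and walls round the work are solid. World frame = base frame: x ahead of the robot, y to its left, z up, the work surface at z = 0. Lengths are in m, angles in rad, forces in N, time in s.
With the tool pointing down it reaches from about 0.3 to 0.875 m from the base axis. Payload 6.4 kg.
Tool frame: the origin (TCP) lies at the very end of the fingers, on their centre line; the grasp point (between the pads) lies 19 mm behind it; z points along the fingers, y is the line along which they close (so a half turn about z gives the same grasp; the last joint's range is limited). The gripper opens to 85 mm and grips with 20 to 120 N. Pads are 22 mm wide; open, the fingers measure 114 mm over their backs; the gripper's body (76 mm by 85 mm) begins 54 mm behind the grasp point. The pads swing forward as they close: fully open they stand 13 mm farther back than shut.
Start: joints at [-1.306, 0.181, 1.607, -0, 1.354, -0.206], TCP at [0.261, -0.512, 0.231] pointing down, gripper open.
Joint ranges: [-2.99, 2.99], [-0.89, 2.07], [0.3, 2.58], [-1.14, 4.28], [0, 2.63], [-3.12, 3.12]. Speed limits (rad/s): [2.57, 2.57, 3.01, 3.14, 3.14, 3.14].

## Interface

Orientations are given as a unit quaternion [w, x, y, z].
In Python, from bench import * gives the robot as it stands. The module is installed in compiled form; this text tells all that it offers.
- The arm moves only by the tool arm_command, never from a script. Its arguments are lists of equal length, an entry for each row: "dp": the shift along the tool's x, y, z in units of 0.25 m (1.0 is 0.25 m), a list of three; "turn": the turn, a rotation vector about the tool's x, y, z in units of 30 degrees (1.0 is 30 degrees), a list of three; "jaw": the opening, from 0 (shut) to 1 (fully open). A call has 1 to 5 rows; each row is the pose to reach, as a shift and turn from the pose commanded when the call began, along the tool's axes at that moment; what a row does not reach only later rows make up. A row lasts 1/8 s, in which the tool goes at most 62.5 mm and 10.7 degrees, less where a joint would pass 70% of its speed; a pose out of reach is approached as far as the arm can. A call with a number of a shift or a turn outside -1 to 1 is refused whole. A call with a gripper value outside its range is refused whole. The fingers move at their own pace and stop on an object; the grip force is fixed at half the most. Time passes only in rows, so rows that repeat a pose let the fingers close. It gives the time, the measured TCP pose, the force, the opening and the grip force at its end, in the units of the state.
- get_obs(): the state, without advancing time (a new reading comes with each control period).
- camera(name): name is "side" or "top" or "wrist"; returns the picture (384x512x3 uint8, blue, green, red); there is no depth.
- get_calibration(name): a dict with "camera_matrix" (3x3 intrinsics, pixels), "R" (3x3) and "t" (3): a world point X has camera coordinates R X + t; the wrist camera has in their place "mount" (4x4, takes a point from camera to tool coordinates, whose origin is the TCP and whose axes are the flange's). Camera axes: x right, y down, z forward; pixel columns grow to the right and rows downward; lengths in m; the calibration is good to about 2 mm. The wrist camera is an equidistant fisheye: a pixel r from the principal point sees the ray r / f radians off the axis. A picture is of the moment at which its call begins: read the wrist's pose just before it. get_calibration takes no time and is no camera call.
- hand_in(): hands the job in; it is judged then, once.
The state is a dict: "time_s": time; "q": joint angles; "dq": joint speeds; "joint_efforts": joint torques, N m; "eef_pos": TCP position; "eef_rot": TCP orientation; "wrist_force": force on the tool from outside, world axes, zero at the start; "torque": the same for the moment, N m; "opening": opening from 0.0 (shut) to 1.0 (fully open); "grasp_force": force on a finger pad.
Only numpy, scipy, OpenCV 4.12 (cv2) and the standard library are available. Lean on these libraries where they do the work, as an engineer would, in place of code of your own. Each camera call takes 0.05 s, during which the arm holds its last target. There are 200 camera calls.

## Working session

There is one attempt and no reset: what is moved stays moved. The work goes in short steps, Python scripts to look and compute and a tool call to move; the robot and the scene stay as the last step left them, time stands still between calls to the robot, and variables do not carry over. Pictures are saved under pics/ and viewed, at most 14 in all, crops included, and the job is handed in when it is done.

Besides the shell and the picture viewer there is one more tool, called after "Request:" by a JSON object that holds its "name" and its "arguments". arm_command: Moves the arm, as the interface text tells. Its arguments: {"type":"object","properties":{"dp":{"type":"array"},"turn":{"type":"array"},"jaw":{"type":"array"}},"required":["dp","turn","jaw"]}

```bash
mkdir -p pics
python3 - <<'E'
from bench import *
import cv2,numpy as np
for n in("top","side","wrist"):
    cv2.imwrite(f"pics/{n}0.png",camera(n)); print(n,get_calibration(n))
o=get_obs();print(o)
E
```

```text
top {'camera_matrix': array([[416.92521462,   0.        , 263.39535739],
       [  0.        , 416.92521462, 195.17520182],
       [  0.        ,   0.        ,   1.        ]]), 'R': array([[ 0.02218628, -0.99967239, -0.01276246],
       [-0.99303923, -0.02055845, -0.115976  ],
       [ 0.11567563,  0.0152467 , -0.99317002]]), 't': array([0.02478716, 0.53630346, 1.0439262 ])}
side {'camera_matrix': array([[355.02523278,   0.        , 254.40734011],
       [  0.        , 355.02523278, 193.67405606],
       [  0.        ,   0.        ,   1.        ]]), 'R': array([[-0.9975015 , -0.07024303,  0.00752776],
       [-0.04513381,  0.55167989, -0.83283386],
       [ 0.05434786, -0.83109278, -0.55347186]]), 't': array([0.54240404, 0.0728208 , 0.87012964])}
wrist {'camera_matrix': array([[297.31863964,   0.        , 256.46619731],
       [  0.        , 297.31863964, 192.45333979],
       [  0.        ,   0.        ,   1.        ]]), 'mount': array([[ 2.21394243e-04, -9.51211764e-01, -3.08538703e-01,
         7.80025001e-02],
       [ 9.99999975e-01,  2.21469861e-04,  3.47752140e-05,
         5.
[... 180 characters left out ...]
00]])}
{'time_s': 0.15, 'q': array([-1.30628377e+00,  1.81392483e-01,  1.60776678e+00, -1.24767521e-05,
        1.35384427e+00, -2.06322477e-01]), 'dq': array([-0.00251861, -0.00209898, -0.00397537,  0.00100339, -0.00121816,
        0.00055307]), 'joint_efforts': array([ 3.27624939e-04, -4.45266330e+01, -3.51688278e+01, -2.74198082e-04,
        5.91088756e-03,  5.68625936e-06]), 'eef_pos': array([ 0.26072228, -0.51200607,  0.23058428]), 'eef_rot': array([-7.04962705e-04,  9.72416485e-01,  2.33250258e-01, -2.66104742e-05]), 'wrist_force': array([-0.33888179, -0.54173343,  0.35869908]), 'torque': array([ 0.02018814, -0.01639287, -0.06799241]), 'grasp_force': 0.0, 'opening': 1.0011010780549943}
```

View pics/top0.png

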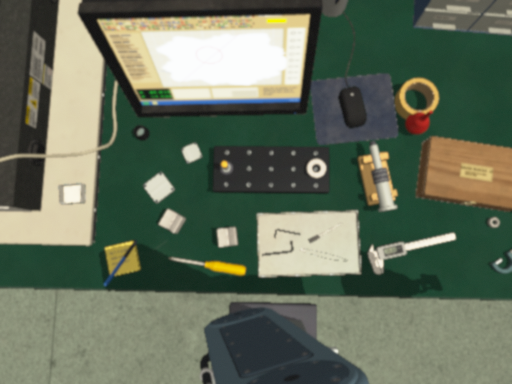

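View pics/side0.png

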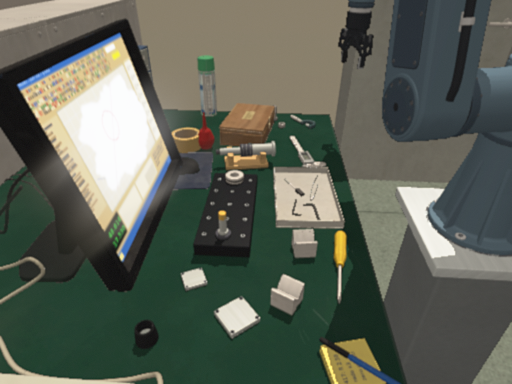

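Top: stop with brass cap (227,166), ring (316,168), spindle in cradle (380,178). Square bright plates are at (158,187) large, (192,152) small and (72,194) on the cream board. V-blocks are at (172,220) and (227,236). I'll measure the sizes and view one crop.

```bash
cat > h.py <<'E'
from bench import *
import cv2,numpy as np
from scipy.spatial.transform import Rotation as Ro
def ray(n,uv,obs=None):
    c=get_calibration(n);K=c["camera_matrix"];uv=np.atleast_2d(np.float64(uv))
    p=(uv-K[:2,2])/K[0,0]
    if n=="wrist":
        r=np.linalg.norm(p,axis=1)+1e-12
        d=np.c_[p/r[:,None]*np.sin(r)[:,None],np.cos(r)]
        M=c["mount"];R=rot(obs);return R@M[:3,3]+obs["eef_pos"],d@M[:3,:3].T@R.T
    d=np.c_[p,np.ones(len(p))];return -c["R"].T@c["t"],d@c["R"]
def rot(o): w,x,y,z=o["eef_rot"];return Ro.from_quat([x,y,z,w]).as_matrix()
def onz(n,uv,z,obs=None):
    C,d=ray(n,uv,obs);return C+d*((z-C[2])/d[:,2])[:,None]
def pix(n,X,obs=None):
    c=get_calibration(n);K=c["camera_matrix"];X=np.atleast_2d(np.float64(X))
    if n=="wrist":
        M=c["mount"];q=((X-obs["eef_pos"])@rot(obs)-M[:3,3])@M[:3,:3]
        r=np.hypot(q[:,0],q[:,1])+1e-12;a=np.arctan2(r,q[:,2]);return K[:2,2]+K[0,0]*q[:,:2]*(a/r)[:,None]
    q=X@c["R"].T+c["t"];return q[:,:2]/q[:,2:]*K[0,0]+K[:2,2]
def two(a,b,oa=None,ob=None,na="top",nb="side"):
    C,d=ray(na,a,oa);E,e=ray(nb,b,ob);d=d[0];e=e[0]
    s=np.linalg.lstsq(np.c_[d,-e],E-C,rcond=None)[0];return (C+d*s[0]+E+e*s[1])/2
def move(o,p=None,yaw=None):
    "numbers for a move to TCP p, tool down; yaw= world angle of tool x"
    R=rot(o)
    if p is not None: print("dp",np.round((np.array(p)-o["eef_pos"])@R/.25,3))
    if yaw is not None:
        T=np.c_[[np.cos(yaw),np.sin(yaw),0],[np.sin(yaw),-np.cos(yaw),0],[0,0,-1]]
        print("turn",np.round(Ro.from_matrix(R.T@T).as_rotvec()/np.radians(30),3))
E
python3 - <<'E'
from h import *
im=cv2.imread("pics/top0.png")
cv2.imwrite("pics/c0.png",cv2.resize(im[135:255,135:405],None,fx=2.9,fy=2.9,interpolation=cv2.INTER_CUBIC))
g=cv2.cvtColor(im,cv2.COLOR_BGR2GRAY)
hsv=cv2.cvtColor(im,cv2.COLOR_BGR2HSV)
m=((hsv[...,2]>110)&(hsv[...,1]<70)).astype(np.uint8)
cs,_=cv2.findContours(m,cv2.RETR_EXTERNAL,cv2.CHAIN_APPROX_NONE)
for c in cs:
    a=cv2.contourArea(c)
    if a<80 or a>4000: continue
    (x,y),_,_=cv2.minAreaRect(c)
    if not(130<y<260): continue
    P=onz("top",c[:,0],.01)[:,:2].astype(np.float32)
    r=cv2.minAreaRect(P*1000); print(np.round([x,y]),a,np.round(r[0]),np.round(r[1]),round(r[2],1))
d=((g<60)&(hsv[...,1]<90)).astype(np.uint8)[140:200,205:335]
c=max(cv2.findContours(d,0,1)[0],key=cv2.contourArea)+[205,140]
r=cv2.minAreaRect(onz("top",c[:,0],.03)[:,:2].astype(np.float32)*1000);print("granite",r)
E
```

```text
[410. 243.] 996.0 [ 420. -346.] [ 74. 232.] 24.8
[227. 237.] 339.5 [427. 129.] [50. 52.] 6.0
[172. 221.] 367.0 [466. 276.] [56. 51.] 62.0
[158. 187.] 533.0 [554. 315.] [65. 65.] 39.0
[316. 168.] 300.5 [ 614. -102.] [53. 51.] 45.4
[380. 178.] 570.5 [ 594. -274.] [180.  43.] 11.9
[191. 152.] 262.0 [649. 232.] [48. 47.] 23.9
granite ((604.9840087890625, 19.242294311523438), (123.82818603515625, 303.9161682128906), 0.5921518802642822)
```

View pics/c0.png

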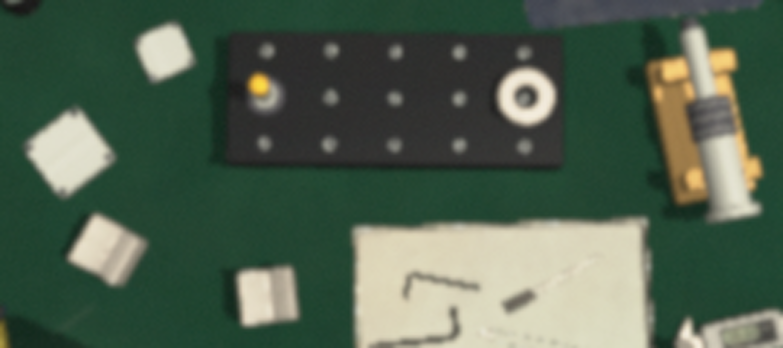

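Candidates for the packing plate: (158,187) measures about 60 mm square after parallax, (192,152) about 45 mm, and (72,194) lies on the cream board. I choose (158,187). The flange of the spindle is at (386,205), towards the robot, and the stop is at the +y end. I'll fly the wrist camera over the plate and the blocks.

Request:
{"name": "arm_command", "arguments": {"dp": [[0.81,-0.71,-0.15],[0.81,-0.71,-0.15],[0.81,-0.71,-0.15],[0.81,-0.71,-0.15],[0.81,-0.71,-0.15]], "turn": [[0,0,0],[0,0,0],[0,0,0],[0,0,0],[0,0,0]], "jaw": [1,1,1,1,1]}}

```text
time_s: 0.78
eef_pos: [0.3616, -0.2595, 0.2693]
eef_rot: [0.0, 0.972, 0.235, 0.0]
wrist_force: [0.1, -0.3, 0.4]
opening: 0.999
grasp_force: 0.0
```

Request:
{"name": "arm_command", "arguments": {"dp": [[0.81,-0.71,0],[0.81,-0.71,0],[0.81,-0.71,0],[0.81,-0.71,0],[0.81,-0.71,0]], "turn": [[0,0,0],[0,0,0],[0,0,0],[0,0,0],[0,0,0]], "jaw": [1,1,1,1,1]}}

```text
time_s: 1.4
eef_pos: [0.4611, -0.009, 0.2686]
eef_rot: [-0.0, 0.972, 0.235, 0.0]
wrist_force: [-1.3, 0.0, 0.8]
opening: 0.998
grasp_force: 0.0
```

Request:
{"name": "arm_command", "arguments": {"dp": [[0.76,-0.8,0],[0.76,-0.8,0],[0.76,-0.8,0],[0.76,-0.8,0],[0.76,-0.8,0]], "turn": [[0,0,-0.4],[0,0,-0.4],[0,0,-0.4],[0,0,-0.4],[0,0,-0.4]], "jaw": [1,1,1,1,1]}}

```text
time_s: 2.02
eef_pos: [0.5392, 0.2553, 0.2681]
eef_rot: [-0.0, 0.942, 0.335, -0.0]
wrist_force: [-0.4, -0.7, -0.0]
opening: 1.001
grasp_force: 0.0
```

Run:
```python
from h import *
o=get_obs();im=camera("wrist");cv2.imwrite("pics/w1.png",im);np.save("w1.npy",[o["eef_pos"],o["eef_rot"]] if 0 else np.r_[o["eef_pos"],o["eef_rot"]])
for X in [(.554,.315,.01),(.466,.276,.04),(.427,.129,.04),(.61,.134,.098),(.61,.019,.038)]: print(X,pix("wrist",X,o).round())
```

```text
(0.554, 0.315, 0.01) [[229. 121.]]
(0.466, 0.276, 0.04) [[209. 193.]]
(0.427, 0.129, 0.04) [[275. 272.]]
(0.61, 0.134, 0.098) [[375. 191.]]
(0.61, 0.019, 0.038) [[407. 225.]]
```

View pics/w1.png

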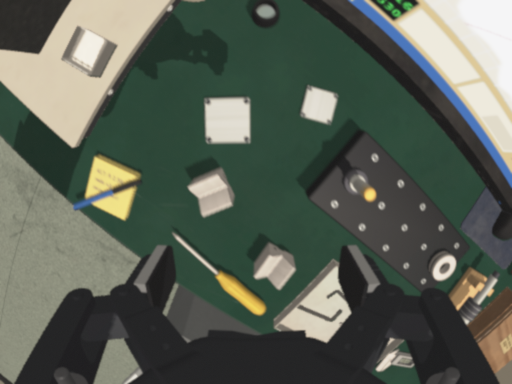

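The wrist view shows the packing plate (228,121) square to the image, V-block A (211,192), V-block B (274,265), the brass stop (365,190) and the ring (443,266). Next I measure the plate and the insert row, and zoom in on the blocks.

Run:
```python
from h import *
im=cv2.imread("pics/w1.png");s=np.load("w1.npy");o=dict(eef_pos=s[:3],eef_rot=s[3:])
cv2.imwrite("pics/c1.png",cv2.resize(im[160:300,175:310],None,fx=4.2,fy=4.2,interpolation=cv2.INTER_CUBIC))
hsv=cv2.cvtColor(im,cv2.COLOR_BGR2HSV);g=im.min(axis=2)
m=((hsv[...,2]>110)&(hsv[...,1]<80)).astype(np.uint8)
for c in cv2.findContours(m,0,1)[0]:
    (x,y),_,_=cv2.minAreaRect(c);a=cv2.contourArea(c)
    if abs(x-228)<12 and abs(y-121)<12 and a>300 or abs(x-319)<9 and abs(y-105)<9 and a>200:
        r=cv2.minAreaRect(onz("wrist",c[:,0],.01,o)[:,:2].astype(np.float32)*1000);print("plate",np.round(r[0],1),np.round(r[1],1),r[2])
m[:130]=0
# inserts: small blobs in granite
n,l,st,ce=cv2.connectedComponentsWithStats((g>85).astype(np.uint8))
P=[]
for i in range(1,n):
    if 5<st[i,4]<90 and 315<ce[i,0]<470 and 130<ce[i,1]<290:
        p=onz("wrist",ce[i],.038,o)[0];P.append(p);print(ce[i].round(),st[i,4],p.round(4))
# same from top
t=cv2.imread("pics/top0.png");gt=t.min(axis=2)
n,l,st,ce=cv2.connectedComponentsWithStats((gt>75).astype(np.uint8)[148:192,216:327])
for i in range(1,n):
    print("top",(ce[i]+[216,148]).round(1),st[i,4],onz("top",ce[i]+[216,148],.038)[0].round(4))
```

```text
plate [552.8 317.4] [62.8 62. ] 38.9636344909668
plate [648.4 235.1] [45.1 45.3] 26.19727897644043
[375. 157.] 63 [0.6445 0.136  0.038 ]
[400. 183.] 55 [0.6452 0.0786 0.038 ]
[334. 204.] 73 [0.5602 0.1355 0.038 ]
[381. 205.] 56 [0.6034 0.078  0.038 ]
[422. 206.] 45 [0.6458 0.021  0.038 ]
[362. 227.] 58 [0.5609 0.0775 0.038 ]
[404. 227.] 46 [0.6036 0.02   0.038 ]
[441. 227.] 36 [ 0.6463 -0.0368  0.038 ]
[424. 246.] 38 [ 0.6044 -0.0375  0.038 ]
[456. 245.] 30 [ 0.6471 -0.0947  0.038 ]
[385. 247.] 49 [0.5615 0.0198 0.038 ]
[406. 265.] 38 [ 0.5623 -0.0378  0.038 ]
[423. 281.] 31 [ 0.5628 -0.0958  0.038 ]
top [226.9 152.1] 22 [0.6456 0.1334 0.038 ]
top [249. 152.] 21 [0.6469 0.076  0.038 ]
top [271.1 152.7] 20 [0.6462 0.0187 0.038 ]
top [293. 153.] 21 [ 0.6465 -0.0381  0.038 ]
top [315. 153.] 21 [ 0.6476 -0.095   0.038 ]
top [316.1 168. ] 344 [ 0.6083 -0.0982  0.038 ]
top [227.1 168.3] 94 [0.6029 0.1315 0.038 ]
top [248.8 168.1] 21 [0.6044 0.0754 0.038 ]
top [270.9 168.6] 19 [0.6044 0.0184 0.038 ]
top [293.  168.7] 24 [ 0.6052 -0.0387  0.038 ]
top [225.7 183.9] 20 [0.5621 0.1339 0.038 ]
top [248.  184.3] 24 [0.5621 0.0765 0.038 ]
top [270.6 184.8] 21 [0.5622 0.0182 0.038 ]
top [293.  184.8] 23 [ 0.5632 -0.0392  0.038 ]
top [315.4 185. ] 25 [ 0.5638 -0.0967  0.038 ]
```

View pics/c1.png

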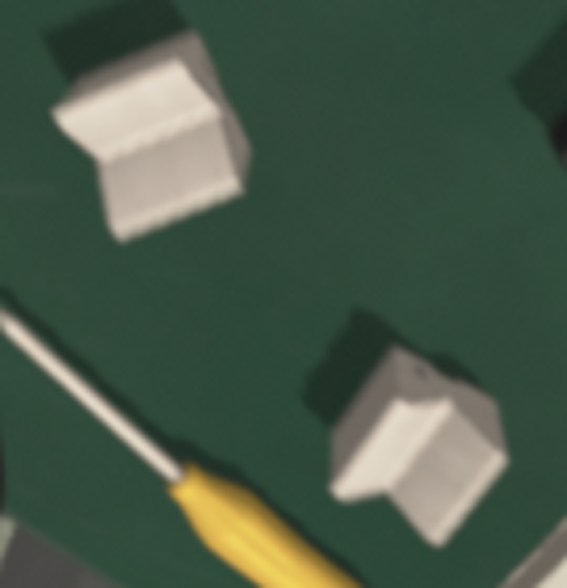

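The V axes are clear: A's valley runs crop (100,160)-(215,115), B's (385,490)-(450,400). I read the top corners (z = 40 mm) from the crop.

Run:
```python
from h import *
s=np.load("w1.npy");o=dict(eef_pos=s[:3],eef_rot=s[3:])
f=lambda c,z:onz("wrist",np.array(c)/4.2+[175,160],z,o)
for n,c,v in(("A",[(55,110),(180,60),(243,190),(122,240)],[(100,160),(215,115)]),("B",[(332,490),(400,400),(508,462),(437,545)],[(385,490),(450,400)])):
    P=f(c,.04);V=f(v,.022);d=V[1]-V[0];e=P[1]-P[0]+P[2]-P[3]
    print(n,P.mean(0).round(4),"sides",np.linalg.norm(np.diff(P,axis=0),axis=1).round(3),"V mid",V.mean(0).round(4),"ang",np.degrees(np.arctan2([d[1],e[1]],[d[0],e[0]])).round(1))
# refine packing target move
ob=get_obs();move(ob,(.5528,.3170,.06),np.radians(39))
```

```text
A [0.4638 0.2724 0.04  ] sides [0.044 0.047 0.044] V mid [0.4626 0.2718 0.022 ] ang [-29.1 -28.3]
B [0.4257 0.1275 0.04  ] sides [0.044 0.047 0.043] V mid [0.4267 0.1283 0.022 ] ang [8.9 6.5]
dp [ 0.193 -0.152  0.833]
turn [-0.003 -0.001  0.006]
```

Request:
{"name": "arm_command", "arguments": {"dp": [[0.19,-0.15,0.5],[0.19,-0.15,0.96],[0.19,-0.15,0.96],[0.19,-0.15,0.96],[0.19,-0.15,0.96]], "turn": [[0,0,0],[0,0,0],[0,0,0],[0,0,0],[0,0,0]], "jaw": [0.84,0.84,0.84,0.84,0.84]}}

```text
time_s: 2.7
eef_pos: [0.5469, 0.3092, 0.0216]
eef_rot: [-0.0, 0.943, 0.334, -0.007]
wrist_force: [-0.7, 0.2, 0.5]
opening: 0.846
grasp_force: 0.0
```

Run:
```python
from h import *
o=get_obs();im=camera("wrist");cv2.imwrite("pics/w2.png",im);print(o["eef_pos"],o["opening"],o["wrist_force"])
move(o,(.553,.3167,.004),np.radians(39))
```

```text
[0.54690699 0.30923186 0.02163886] 0.8455650534023855 [-0.71668556  0.22375173  0.48983439]
dp [ 0.039 -0.008  0.07 ]
turn [-0.01   0.026  0.   ]
```

View pics/w2.png

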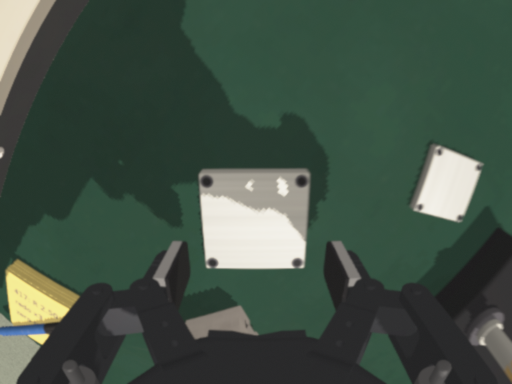

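The plate (200-310, 168-270) lies between the fingers, slightly forward of the tips. I take its centre from this view.

Run:
```python
from h import *
o=get_obs()
im=camera("wrist");g=im.min(axis=2);m=(g>110).astype(np.uint8)
o2=get_obs()
m2=(g>75).astype(np.uint8)
c=[c for c in cv2.findContours(m2,0,1)[0] if cv2.pointPolygonTest(c,(255,230),False)>0]
for k in c:
    r=cv2.minAreaRect(onz("wrist",k[:,0],.01,o)[:,:2].astype(np.float32)*1000);print(cv2.boundingRect(k),r)
print(o["eef_pos"],o2["eef_pos"])
```

```text
(197, 172, 109, 98) ((553.8529052734375, 315.97137451171875), (63.48326873779297, 61.862911224365234), 39.043907165527344)
[0.55037021 0.31009205 0.02624876] [0.55307079 0.31084898 0.02967433]
```

Request:
{"name": "arm_command", "arguments": {"dp": [[0,0,0.04],[0,0,0.06],[0,0,0.06]], "turn": [[0,0,0],[0,0,0],[0,0,0]], "jaw": [0.84,0.84,0.84]}}

```text
time_s: 3.18
eef_pos: [0.5531, 0.311, 0.0148]
eef_rot: [0.0, 0.943, 0.333, 0.001]
wrist_force: [-0.5, -0.6, -0.3]
opening: 0.841
grasp_force: 0.0
```

Run:
```python
from h import *
o=get_obs();print(o["eef_pos"],o["eef_rot"],o["wrist_force"]); move(o,(.554,.3162,.004),np.radians(39))
```

```text
[0.55312027 0.31103652 0.01476537] [3.06401375e-06 9.42754704e-01 3.33486352e-01 6.49625170e-04] [-0.45002675 -0.55595678 -0.2586428 ]
dp [ 0.016 -0.014  0.043]
turn [ 0.001 -0.002 -0.001]
```

Request:
{"name": "arm_command", "arguments": {"dp": [[0.016,-0.014,0.025],[0.016,-0.014,0.045],[0.016,-0.014,0.045],[0.016,-0.014,0.045]], "turn": [[0,0,0],[0,0,0],[0,0,0],[0,0,0]], "jaw": [0.84,0.84,0.84,0.84]}}

```text
time_s: 3.68
eef_pos: [0.5535, 0.3163, 0.0024]
eef_rot: [0.0, 0.943, 0.334, -0.0]
wrist_force: [0.2, -0.3, 1.2]
opening: 0.839
grasp_force: 0.0
```

Request:
{"name": "arm_command", "arguments": {"dp": [[0,0,0.008],[0,0,0.016],[0,0,0.016]], "turn": [[0,0,0],[0,0,0],[0,0,0]], "jaw": [0.84,0.84,0.84]}}

```text
time_s: 4.05
eef_pos: [0.5534, 0.3162, -0.0017]
eef_rot: [0.0, 0.943, 0.334, -0.0]
wrist_force: [0.6, -0.5, 0.2]
opening: 0.837
grasp_force: 0.0
```

Request:
{"name": "arm_command", "arguments": {"dp": [[0,0,0],[0,0,0],[0,0,0],[0,0,0],[0,0,0]], "turn": [[0,0,0],[0,0,0],[0,0,0],[0,0,0],[0,0,0]], "jaw": [0.5,0.5,0.5,0.5,0.5]}}

```text
time_s: 4.68
eef_pos: [0.554, 0.3165, -0.0009]
eef_rot: [-0.0, 0.943, 0.334, 0.0]
wrist_force: [-0.9, 0.4, 5.5]
opening: 0.678
grasp_force: 65.2
```

Request:
{"name": "arm_command", "arguments": {"dp": [[0,0,-0.05],[0,0,-0.1],[0,0,-0.3],[0,0,-0.5],[0,0,-0.5]], "turn": [[0,0,0],[0,0,0],[0,0,0],[0,0,0],[0,0,0]], "jaw": [0.5,0.5,0.5,0.5,0.5]}}

```text
time_s: 5.3
eef_pos: [0.5572, 0.3176, 0.1299]
eef_rot: [0.0, 0.943, 0.334, 0.005]
wrist_force: [-0.5, 0.6, -2.6]
opening: 0.678
grasp_force: 65.9
```

Run:
```python
from h import *
camera("wrist");camera("wrist");o=get_obs();im=camera("wrist");cv2.imwrite("pics/w3.png",im)
print(o["eef_pos"],o["opening"],o["grasp_force"],o["wrist_force"]);move(o,(.604,-.017,.0),np.radians(90.6))
```

```text
[0.55362785 0.31632965 0.12423365] 0.674155862051723 65.83676218986511 [-1.05666256 -0.46364224 -4.03354132]
dp [-0.683  1.163  0.497]
turn [ 2.000e-03 -1.000e-03 -1.721e+00]
```

View pics/w3.png

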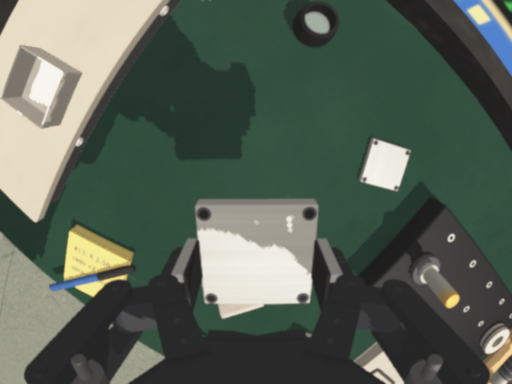

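The packing plate is gripped level. I carry it over the granite, turning to the plate's axis.

Request:
{"name": "arm_command", "arguments": {"dp": [[-0.34,0.58,-0.06],[-0.34,0.58,-0.06],[-0.34,0.58,-0.06],[-0.34,0.58,-0.06],[-0.34,0.58,-0.06]], "turn": [[0,0,-0.86],[0,0,-0.86],[0,0,-0.86],[0,0,-0.86],[0,0,-0.86]], "jaw": [0.5,0.5,0.5,0.5,0.5]}}

```text
time_s: 6.08
eef_pos: [0.5776, 0.1502, 0.1369]
eef_rot: [-0.001, 0.845, 0.535, -0.001]
wrist_force: [-0.4, -0.6, -2.6]
opening: 0.68
grasp_force: 65.9
```

Run:
```python
from h import *
camera("wrist");camera("wrist")
o=get_obs();print(o["eef_pos"]);move(o,(.6043,-.017,.06),np.radians(90.6))
s=np.array([(203,200),(316,200),(314,300),(206,303)])  # held plate corners in w3
```

```text
[0.57772375 0.15124219 0.13735657]
dp [-0.564  0.383  0.309]
turn [-0.004  0.001 -0.859]
```

Request:
{"name": "arm_command", "arguments": {"dp": [[-0.56,0.38,0],[-0.56,0.38,0],[-0.56,0.38,0],[-0.56,0.38,0.28],[-0.56,0.38,0.28]], "turn": [[0,0,-0.86],[0,0,-0.86],[0,0,-0.86],[0,0,-0.86],[0,0,-0.86]], "jaw": [0.5,0.5,0.5,0.5,0.5]}}

```text
time_s: 6.8
eef_pos: [0.6007, -0.0154, 0.0634]
eef_rot: [-0.005, 0.703, 0.711, -0.003]
wrist_force: [-1.1, 0.9, -4.4]
opening: 0.674
grasp_force: 66.5
```

Run:
```python
from h import *
camera("wrist");camera("wrist")
o=get_obs();im=camera("wrist");cv2.imwrite("pics/w4.png",im)
m=(im.min(axis=2)>75).astype(np.uint8)
print(o["eef_pos"]);move(o,(.6043,-.017,.0375),np.radians(90.6))
for k in cv2.findContours(m,0,1)[0]:
    if cv2.pointPolygonTest(k,(255,260),False)>0:
        r=cv2.minAreaRect(onz("wrist",k[:,0],o["eef_pos"][2]+.011,o)[:,:2].astype(np.float32)*1000);print(cv2.boundingRect(k),r)
```

```text
[ 0.60380183 -0.01537829  0.06722401]
dp [-0.007  0.002  0.119]
turn [-0.007 -0.002  0.002]
(171, 199, 172, 136) ((603.3770141601562, -27.069854736328125), (92.96109771728516, 87.10469818115234), 0.797706663608551)
```

Request:
{"name": "arm_command", "arguments": {"dp": [[-0.007,0,0.06],[-0.007,0,0.09],[-0.007,0,0.108],[-0.007,0,0.114],[-0.007,0,0.114]], "turn": [[0,0,0],[0,0,0],[0,0,0],[0,0,0],[0,0,0]], "jaw": [0.5,0.5,0.5,0.5,0.5]}}

```text
time_s: 7.58
eef_pos: [0.6051, -0.0188, 0.0401]
eef_rot: [0.0, 0.704, 0.711, 0.0]
wrist_force: [0.1, 0.1, -2.4]
opening: 0.677
grasp_force: 66.5
```

Request:
{"name": "arm_command", "arguments": {"dp": [[0,0,0.003],[0,0,0.006],[0,0,0.006]], "turn": [[0,0,0],[0,0,0],[0,0,0]], "jaw": [0.5,0.5,0.5]}}

```text
time_s: 7.95
eef_pos: [0.605, -0.0187, 0.0385]
eef_rot: [-0.0, 0.704, 0.711, -0.0]
wrist_force: [-0.1, -1.3, -2.0]
opening: 0.678
grasp_force: 66.5
```

Request:
{"name": "arm_command", "arguments": {"dp": [[0.007,0,0.004],[0.007,0,0.007],[0.007,0,0.007]], "turn": [[0,0,0],[0,0,0],[0,0,0]], "jaw": [0.5,0.5,0.5]}}

```text
time_s: 8.32
eef_pos: [0.6051, -0.0168, 0.0372]
eef_rot: [-0.0, 0.703, 0.711, 0.0]
wrist_force: [-1.5, 0.7, 2.5]
opening: 0.677
grasp_force: 67.1
```

Request:
{"name": "arm_command", "arguments": {"dp": [[0,0,0],[0,0,0],[0,0,0],[0,0,-0.2],[0,0,-0.6]], "turn": [[0,0,0],[0,0,0],[0,0,0],[0,0,0],[0,0,0]], "jaw": [0.9,0.9,0.9,0.9,0.9]}}

```text
time_s: 8.95
eef_pos: [0.6037, -0.0168, 0.1487]
eef_rot: [-0.002, 0.704, 0.711, -0.001]
wrist_force: [1.6, 0.3, 0.8]
opening: 0.901
grasp_force: 0.0
```

Request:
{"name": "arm_command", "arguments": {"dp": [[0.58,-0.3,-0.25],[0.58,-0.3,-0.25],[0.58,-0.3,-0.25],[0.58,-0.3,-0.25],[0.58,-0.3,-0.25]], "turn": [[0,0,-1],[0,0,-1],[0,0,-1],[0,0,-1],[0,0,-1]], "jaw": [1,1,1,1,1]}}

```text
time_s: 9.57
eef_pos: [0.5287, 0.1269, 0.2117]
eef_rot: [0.0, 0.496, 0.868, -0.0]
wrist_force: [-0.0, 0.5, -0.6]
opening: 0.999
grasp_force: 0.0
```

Run:
```python
from h import *
camera("wrist");camera("wrist")
o=get_obs();print(o["eef_pos"]);move(o,(.463,.272,.14),np.radians(151))
t=camera("top");m=(t.min(axis=2)>95).astype(np.uint8)
for k in cv2.findContours(m,0,1)[0]:
    (x,y),_,_=cv2.minAreaRect(k)
    if cv2.contourArea(k)>300 and 255<x<310 and 150<y<190:
        print((x,y),cv2.minAreaRect(onz("top",k[:,0],.048)[:,:2].astype(np.float32)*1000))
```

```text
[0.52876939 0.12619198 0.21105511]
dp [0.636 0.069 0.284]
turn [-2.000e-03 -1.000e-03 -1.018e+00]
(283.0, 165.5) ((611.3179931640625, -12.47629165649414), (75.30841827392578, 71.72649383544922), 1.1588823795318604)
```

Request:
{"name": "arm_command", "arguments": {"dp": [[0.64,0.07,0.2],[0.64,0.07,0.2],[0.64,0.07,0.2],[0.64,0.07,0.2],[0.64,0.07,0.2]], "turn": [[0,0,-1],[0,0,-1],[0,0,-1],[0,0,-1],[0,0,-1]], "jaw": [1,1,1,1,1]}}

```text
time_s: 10.35
eef_pos: [0.4629, 0.2731, 0.1615]
eef_rot: [-0.0, 0.255, 0.967, -0.0]
wrist_force: [0.2, -0.4, 1.1]
opening: 0.998
grasp_force: 0.0
```

Run:
```python
from h import *
camera("wrist");camera("wrist")
o=get_obs();im=camera("wrist");cv2.imwrite("pics/w5.png",im);np.save("w5.npy",np.r_[o["eef_pos"],o["eef_rot"]])
print(o["eef_pos"],pix("wrist",[(.463,.272,.04)],o));move(o,(.463,.272,.012),np.radians(151))
```

```text
[0.46340327 0.27273402 0.1620759 ] [[256.82360421 185.49976166]]
dp [ 0.    -0.004  0.6  ]
turn [ 0.     0.001 -0.02 ]
```

View pics/w5.png

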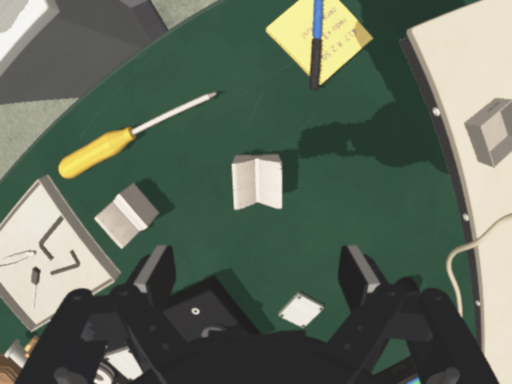

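V-block A appears at (257,182), squarely between the fingers with its V along tool x. I descend and grip it.

Request:
{"name": "arm_command", "arguments": {"dp": [[0.008,-0.004,0.2],[0.008,-0.004,0.4],[0.008,-0.004,0.55],[0.008,-0.004,0.6],[0.008,-0.004,0.6]], "turn": [[0,0,0],[0,0,0],[0,0,0],[0,0,0],[0,0,0]], "jaw": [1,1,1,1,1]}}

```text
time_s: 11.12
eef_pos: [0.4604, 0.2735, 0.0119]
eef_rot: [-0.0, 0.255, 0.967, -0.0]
wrist_force: [-0.1, 0.1, 0.5]
opening: 1.0
grasp_force: 0.0
```

Request:
{"name": "arm_command", "arguments": {"dp": [[0,0,0],[0,0,0],[0,0,0],[0,0,0],[0,0,0]], "turn": [[0,0,0],[0,0,0],[0,0,0],[0,0,0],[0,0,0]], "jaw": [0.3,0.3,0.3,0.3,0.3]}}

```text
time_s: 11.75
eef_pos: [0.4614, 0.2746, 0.0136]
eef_rot: [0.001, 0.254, 0.967, 0.001]
wrist_force: [-0.3, 0.5, 6.1]
opening: 0.517
grasp_force: 62.0
```

Request:
{"name": "arm_command", "arguments": {"dp": [[0,0,0],[0,0,-0.05],[0,0,-0.2],[0,0,-0.4],[0,0,-0.6]], "turn": [[0,0,0],[0,0,0],[0,0,0],[0,0,0],[0,0,0]], "jaw": [0.3,0.3,0.3,0.3,0.3]}}

```text
time_s: 12.38
eef_pos: [0.4591, 0.2738, 0.1634]
eef_rot: [-0.001, 0.254, 0.967, -0.0]
wrist_force: [0.9, 0.5, -5.1]
opening: 0.516
grasp_force: 62.4
```

Run:
```python
from h import *
camera("wrist");camera("wrist")
o=get_obs();im=camera("wrist");cv2.imwrite("pics/w6.png",im[120:384])
print(o["eef_pos"],o["grasp_force"],o["opening"]);move(o,(.6043,-.017,.15),np.radians(90.6))
```

```text
[0.46356965 0.27540627 0.1686761 ] 62.609596252441406 0.5151711955889973
dp [-1.064 -0.743  0.077]
turn [0.023 0.005 2.   ]
```

View pics/w6.png

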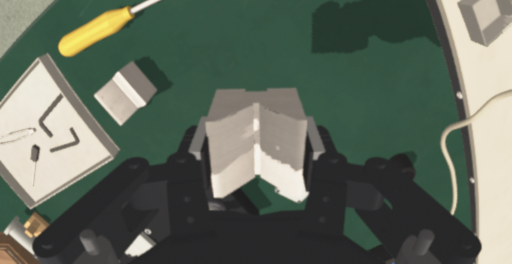

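Block A is held. Now I measure its offset along tool x from the valley ends (256,225)-(258,293), at about TCP + 8 mm.

Run:
```python
from h import *
o=get_obs();R=rot(o)
for z,uv in((.0084,[(256,226),(258,294)]),(.0264,[(208,243),(305,243),(213,318),(301,320)])):
    P=onz("wrist",uv,o["eef_pos"][2]+z,o);print(((P-o["eef_pos"])@R*1000).round(1).tolist())
```

```text
[[17.8, -1.3, -8.5], [-24.6, -0.2, -8.3]]
[[17.5, -22.6, -26.6], [17.4, 20.6, -26.4], [-27.3, -23.5, -26.4], [-29.0, 22.2, -26.2]]
```

Request:
{"name": "arm_command", "arguments": {"dp": [[-0.53,-0.37,0.04],[-0.53,-0.37,0.04],[-0.53,-0.37,0.04],[-0.53,-0.37,0.04],[-0.53,-0.37,0.04]], "turn": [[0,0,1],[0,0,1],[0,0,1],[0,0,1],[0,0,1]], "jaw": [0.3,0.3,0.3,0.3,0.3]}}

```text
time_s: 13.15
eef_pos: [0.5284, 0.1286, 0.1501]
eef_rot: [-0.002, 0.495, 0.869, -0.001]
wrist_force: [-0.5, 0.7, -4.2]
opening: 0.518
grasp_force: 62.5
```

Run:
```python
from h import *
camera("wrist");camera("wrist")
o=get_obs();print(o["eef_pos"]);move(o,(.6043,-.017,.1),np.radians(90.6))
```

```text
[0.52875485 0.12934509 0.15086914]
dp [-0.658 -0.039  0.203]
turn [-0.004 -0.002  1.003]
```

Request:
{"name": "arm_command", "arguments": {"dp": [[-0.644,-0.031,0],[-0.644,-0.031,0],[-0.644,-0.031,0],[-0.644,-0.031,0.16],[-0.644,-0.031,0.24]], "turn": [[0,0,1.003],[0,0,1.003],[0,0,1.003],[0,0,1.003],[0,0,1.003]], "jaw": [0.3,0.3,0.3,0.3,0.3]}}

```text
out of range; nothing moved
```

Run:
```python
from h import *
camera("wrist");camera("wrist");camera("wrist")
o=get_obs();im=camera("wrist");cv2.imwrite("pics/w7.png",im[100:384])
print(o["eef_pos"]);move(o,(.6043,-.013,.064),np.radians(90.6))
t=cv2.imread("pics/w4.png")
```

```text
[0.52938646 0.12935408 0.15160689]
dp [-0.643 -0.033  0.35 ]
turn [-1.000e-03 -0.000e+00  1.003e+00]
```

View pics/w7.png

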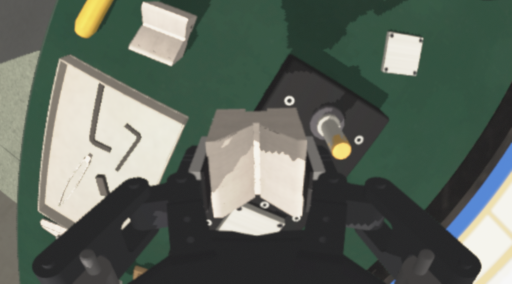

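Refused (turn 1.003), so nothing moved. The picture shows the block over the granite with the packing plate just below it. I repeat with a turn of 1.0.

Request:
{"name": "arm_command", "arguments": {"dp": [[-0.644,-0.031,0],[-0.644,-0.031,0],[-0.644,-0.031,0],[-0.644,-0.031,0.16],[-0.644,-0.031,0.22]], "turn": [[0,0,1],[0,0,1],[0,0,1],[0,0,1],[0,0,1]], "jaw": [0.3,0.3,0.3,0.3,0.3]}}

```text
time_s: 14.08
eef_pos: [0.6033, -0.0138, 0.0942]
eef_rot: [-0.002, 0.704, 0.711, -0.001]
wrist_force: [-0.5, -0.0, -5.1]
opening: 0.516
grasp_force: 62.5
```

Run:
```python
from h import *
camera("wrist");camera("wrist");camera("wrist")
o=get_obs();im=camera("wrist");cv2.imwrite("pics/w8.png",im[100:384])
print(o["eef_pos"]);move(o,(.6043,-.013,.064),np.radians(90.6))
P=[(.6043+a,-.017+b,.048) for a in(-.03,.03) for b in(-.03,.03)];print((pix("wrist",P,o)-[0,100]).round().tolist())
s=camera("side");cv2.imwrite("pics/s8.png",cv2.resize(s[150:270,180:300],None,fx=4.5,fy=4.5,interpolation=cv2.INTER_CUBIC))
print((pix("side",P)-[180,150])*4.5)
```

```text
[ 0.60433553 -0.01323607  0.09611456]
dp [0.001 0.    0.128]
turn [-0.004 -0.001  0.002]
[[217.0, 156.0], [213.0, 77.0], [297.0, 157.0], [303.0, 79.0]]
[[287.9829017  163.3085981 ]
 [277.48546147 222.59938954]
 [183.88865382 158.70925803]
 [167.4452959  217.51264987]]
```

View pics/s8.png

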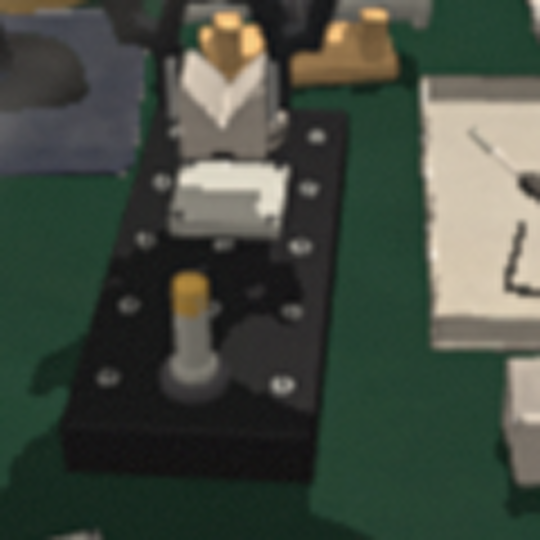

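The packing plate lies where predicted and the block hangs above it. Lowering.

Request:
{"name": "arm_command", "arguments": {"dp": [[0,0,0.06],[0,0,0.1],[0,0,0.12],[0,0,0.128],[0,0,0.128]], "turn": [[0,0,0],[0,0,0],[0,0,0],[0,0,0],[0,0,0]], "jaw": [0.3,0.3,0.3,0.3,0.3]}}

```text
time_s: 14.95
eef_pos: [0.6052, -0.0143, 0.0647]
eef_rot: [-0.0, 0.704, 0.711, -0.0]
wrist_force: [0.1, -1.0, -4.3]
opening: 0.517
grasp_force: 62.7
```

Request:
{"name": "arm_command", "arguments": {"dp": [[0,0,0.004],[0,0,0.008],[0,0,0.008]], "turn": [[0,0,0],[0,0,0],[0,0,0]], "jaw": [0.3,0.3,0.3]}}

```text
time_s: 15.32
eef_pos: [0.6052, -0.0142, 0.0628]
eef_rot: [-0.0, 0.704, 0.711, 0.0]
wrist_force: [0.1, -0.3, -4.0]
opening: 0.508
grasp_force: 62.7
```

Request:
{"name": "arm_command", "arguments": {"dp": [[0.004,0,0.004],[0.004,0,0.008],[0.004,0,0.008]], "turn": [[0,0,0],[0,0,0],[0,0,0]], "jaw": [0.3,0.3,0.3]}}

```text
time_s: 15.7
eef_pos: [0.6053, -0.0131, 0.0616]
eef_rot: [0.0, 0.703, 0.711, 0.0]
wrist_force: [-3.6, 1.9, 4.5]
opening: 0.515
grasp_force: 63.5
```

Request:
{"name": "arm_command", "arguments": {"dp": [[0,0,0],[0,0,0],[0,0,0],[0,0,-0.2],[0,0,-0.5]], "turn": [[0,0,0],[0,0,0],[0,0,0],[0,0,0],[0,0,0]], "jaw": [0.8,0.8,0.8,0.8,0.8]}}

```text
time_s: 16.32
eef_pos: [0.6039, -0.013, 0.1727]
eef_rot: [-0.002, 0.704, 0.711, -0.001]
wrist_force: [0.6, -0.3, -0.2]
opening: 0.799
grasp_force: 0.0
```

Request:
{"name": "arm_command", "arguments": {"dp": [[0,0,-0.1],[0.28,-0.36,-0.1],[0.28,-0.36,-0.1],[0.28,-0.36,-0.1],[0.28,-0.36,-0.1]], "turn": [[0,0,0.3],[0,0,1],[0,0,1],[0,0,1],[0,0,1]], "jaw": [1,1,1,1,1]}}

```text
time_s: 16.95
eef_pos: [0.5152, 0.0557, 0.1988]
eef_rot: [0.001, 0.863, 0.505, 0.001]
wrist_force: [-0.3, -0.1, -1.0]
opening: 0.997
grasp_force: 0.0
```

Run:
```python
from h import *
o=get_obs();print(o["eef_pos"]);move(o,(.4262,.128,.16),np.radians(8))
```

```text
[0.51523806 0.05566631 0.19883798]
dp [ 0.078 -0.452  0.155]
turn [ 0.003 -0.002  1.756]
```

Request:
{"name": "arm_command", "arguments": {"dp": [[0.08,-0.45,0.1],[0.08,-0.45,0.1],[0.08,-0.45,0.1],[0.08,-0.45,0.1]], "turn": [[0,0,0.88],[0,0,0.88],[0,0,0.88],[0,0,0.88]], "jaw": [1,1,1,1]}}

```text
time_s: 17.45
eef_pos: [0.4275, 0.1283, 0.1736]
eef_rot: [0.0, 0.956, 0.295, 0.001]
wrist_force: [0.2, 0.7, 0.4]
opening: 0.999
grasp_force: 0.0
```

Request:
{"name": "arm_command", "arguments": {"dp": [[0,0,0.05],[0,0,0.05],[0,0,0.05],[0,0,0.05]], "turn": [[0,0,0.88],[0,0,0.88],[0,0,0.88],[0,0,0.88]], "jaw": [1,1,1,1]}}

```text
time_s: 17.95
eef_pos: [0.4277, 0.1278, 0.1611]
eef_rot: [0.0, 0.998, 0.069, 0.0]
wrist_force: [0.0, -0.1, 0.3]
opening: 0.998
grasp_force: 0.0
```

Run:
```python
from h import *
camera("wrist");camera("wrist")
o=get_obs();im=camera("wrist");cv2.imwrite("pics/w9.png",im);np.save("w9.npy",np.r_[o["eef_pos"],o["eef_rot"]])
print(o["eef_pos"],pix("wrist",[(.4262,.128,.04)],o));move(o,(.4262,.128,.012),np.radians(8))
```

```text
[0.42721688 0.12804577 0.16097287] [[255.39380008 185.90118539]]
dp [-0.004 -0.     0.596]
turn [ 0.    -0.001 -0.004]
```

View pics/w9.png

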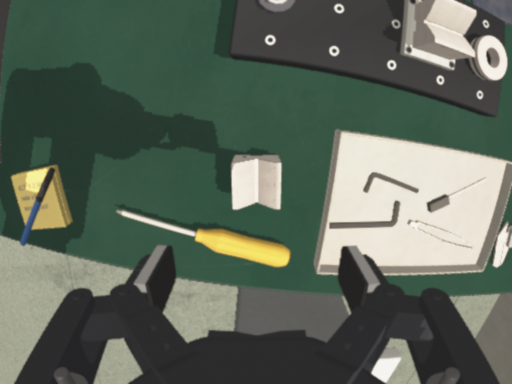

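Block B is centred at (256,182), with its V along tool x. Descend with a narrower opening to stay clear of the tray at (335,150).

Request:
{"name": "arm_command", "arguments": {"dp": [[-0.008,0,0.2],[-0.008,0,0.4],[-0.008,0,0.55],[-0.008,0,0.596],[-0.008,0,0.596]], "turn": [[0,0,0],[0,0,0],[0,0,0],[0,0,0],[0,0,0]], "jaw": [0.8,0.8,0.8,0.8,0.8]}}

```text
time_s: 18.73
eef_pos: [0.4244, 0.1282, 0.0118]
eef_rot: [-0.0, 0.998, 0.068, -0.0]
wrist_force: [-0.4, 0.2, 0.4]
opening: 0.795
grasp_force: 0.0
```

Request:
{"name": "arm_command", "arguments": {"dp": [[0,0,0],[0,0,0],[0,0,0],[0,0,0],[0,0,0]], "turn": [[0,0,0],[0,0,0],[0,0,0],[0,0,0],[0,0,0]], "jaw": [0.3,0.3,0.3,0.3,0.3]}}

```text
time_s: 19.35
eef_pos: [0.4261, 0.1284, 0.0136]
eef_rot: [0.0, 0.998, 0.068, 0.002]
wrist_force: [-0.7, 0.3, 6.8]
opening: 0.515
grasp_force: 62.3
```

Request:
{"name": "arm_command", "arguments": {"dp": [[0,0,0],[0,0,-0.05],[0,0,-0.2],[0,0,-0.4],[0,0,-0.6]], "turn": [[0,0,0],[0,0,0],[0,0,0],[0,0,0],[0,0,0]], "jaw": [0.3,0.3,0.3,0.3,0.3]}}

```text
time_s: 19.98
eef_pos: [0.4235, 0.1283, 0.1637]
eef_rot: [-0.0, 0.998, 0.068, -0.0]
wrist_force: [1.8, 0.6, -4.6]
opening: 0.511
grasp_force: 62.7
```

Run:
```python
from h import *
camera("wrist");camera("wrist")
o=get_obs();im=camera("wrist");cv2.imwrite("pics/w10.png",im[120:384,128:384])
print(o["eef_pos"],o["grasp_force"],o["opening"]);move(o,(.6035,.081,.17),np.radians(90.6))
g=cv2.cvtColor(im,6)[190:345,256].astype(int); print(g.tolist())
```

```text
[0.42810466 0.1285723  0.1681642 ] 63.09060573577881 0.5154398283933321
dp [0.669 0.284 0.001]
turn [ 0.018 -0.016 -2.76 ]
[72, 73, 73, 73, 72, 71, 71, 71, 71, 71, 71, 71, 72, 90, 123, 140, 143, 142, 141, 140, 140, 140, 139, 140, 150, 171, 180, 180, 180, 181, 180, 182, 182, 181, 181, 180, 178, 179, 180, 180, 179, 179, 179, 179, 180, 187, 213, 235, 241, 240, 236, 231, 230, 228, 223, 219, 222, 223, 218, 210, 195, 181, 176, 176, 174, 174, 173, 173, 174, 177, 183, 194, 208, 228, 239, 242, 242, 242, 242, 242, 242, 242, 242, 242, 242, 242, 242, 242, 242, 241, 241, 241, 241, 241, 241, 241, 241, 238, 214, 138, 99, 97, 96, 96, 97, 97, 97, 96, 96, 96, 96, 95, 96, 96, 96, 96, 96, 96, 95, 95, 95, 95, 96, 95, 96, 96, 96, 96, 97, 98, 97, 96, 98, 97, 96, 97, 97, 97, 97, 96, 96, 97, 96, 96, 89, 65, 46, 44, 42, 41, 42, 43, 45, 44, 43]
```

Run:
```python
from h import *
o=get_obs();R=rot(o)
P=onz("wrist",[(256,214.5),(256,288)],o["eef_pos"][2]+.0084,o);print(((P-o["eef_pos"])@R*1000).round(1).tolist())
```

```text
[[23.1, 0.6, -8.2], [-21.0, 0.6, -8.5]]
```

Request:
{"name": "arm_command", "arguments": {"dp": [[0.2,0.09,0],[0.22,0.09,0],[0.22,0.09,0],[0.22,0.09,0],[0.22,0.09,0]], "turn": [[0,0,-0.9],[0,0,-0.9],[0,0,-0.9],[0,0,-0.9],[0,0,-0.9]], "jaw": [0.3,0.3,0.3,0.3,0.3]}}

```text
time_s: 20.75
eef_pos: [0.4809, 0.1135, 0.1607]
eef_rot: [-0.0, 0.955, 0.298, -0.001]
wrist_force: [0.0, -0.2, -3.5]
opening: 0.518
grasp_force: 63.0
```

Run:
```python
from h import *
camera("wrist")
o=get_obs();print(o["eef_pos"]);move(o,(.6035,.081,.17),np.radians(90.6))
```

```text
[0.48112862 0.11348983 0.16105747]
dp [ 0.328  0.385 -0.036]
turn [-3.000e-03  1.000e-03 -1.864e+00]
```

Request:
{"name": "arm_command", "arguments": {"dp": [[0.16,0.19,-0.03],[0.16,0.19,-0.03],[0.16,0.19,-0.03],[0.16,0.19,-0.03],[0.16,0.19,-0.03]], "turn": [[0,0,-0.93],[0,0,-0.93],[0,0,-0.93],[0,0,-0.93],[0,0,-0.93]], "jaw": [0.3,0.3,0.3,0.3,0.3]}}

```text
time_s: 21.42
eef_pos: [0.5416, 0.0974, 0.1692]
eef_rot: [-0.0, 0.855, 0.519, -0.0]
wrist_force: [-0.5, 0.5, -4.2]
opening: 0.516
grasp_force: 63.5
```

Run:
```python
from h import *
camera("wrist")
o=get_obs();print(o["eef_pos"]);move(o,(.6035,.080,.1),np.radians(90.6))
```

```text
[0.54165615 0.09735061 0.16931815]
dp [0.052 0.252 0.277]
turn [ 0.    -0.    -0.935]
```

Request:
{"name": "arm_command", "arguments": {"dp": [[0.052,0.252,0],[0.052,0.252,0],[0.052,0.252,0],[0.052,0.252,0.15],[0.052,0.252,0.277]], "turn": [[0,0,-0.935],[0,0,-0.935],[0,0,-0.935],[0,0,-0.935],[0,0,-0.935]], "jaw": [0.3,0.3,0.3,0.3,0.3]}}

```text
time_s: 22.1
eef_pos: [0.6037, 0.08, 0.0993]
eef_rot: [0.0, 0.703, 0.711, 0.0]
wrist_force: [-0.3, 0.9, -3.7]
opening: 0.51
grasp_force: 64.2
```

Run:
```python
from h import *
for _ in range(4): camera("wrist")
o=get_obs();print(o["eef_pos"]);move(o,(.6035,.080,.0535),np.radians(90.6))
```

```text
[0.60357682 0.07994462 0.10015007]
dp [ 0.    -0.     0.187]
turn [-0.002 -0.     0.003]
```

Request:
{"name": "arm_command", "arguments": {"dp": [[0,0,0.07],[0,0,0.13],[0,0,0.17],[0,0,0.185],[0,0,0.185]], "turn": [[0,0,0],[0,0,0],[0,0,0],[0,0,0],[0,0,0]], "jaw": [0.3,0.3,0.3,0.3,0.3]}}

```text
time_s: 22.92
eef_pos: [0.6037, 0.0799, 0.0535]
eef_rot: [-0.0, 0.703, 0.712, -0.0]
wrist_force: [-0.4, -0.3, -4.3]
opening: 0.514
grasp_force: 64.3
```

Request:
{"name": "arm_command", "arguments": {"dp": [[0.004,0,0.004],[0.004,0,0.008],[0.004,0,0.008]], "turn": [[0,0,0],[0,0,0],[0,0,0]], "jaw": [0.3,0.3,0.3]}}

```text
time_s: 23.3
eef_pos: [0.6038, 0.0809, 0.052]
eef_rot: [0.0, 0.703, 0.712, 0.0]
wrist_force: [0.6, 0.2, -4.7]
opening: 0.51
grasp_force: 64.3
```

Request:
{"name": "arm_command", "arguments": {"dp": [[0,0,0.004],[0,0,0.007],[0,0,0.007]], "turn": [[0,0,0],[0,0,0],[0,0,0]], "jaw": [0.3,0.3,0.3]}}

```text
time_s: 23.68
eef_pos: [0.604, 0.0808, 0.0517]
eef_rot: [0.0, 0.703, 0.712, 0.0]
wrist_force: [-6.3, -0.3, 8.4]
opening: 0.512
grasp_force: 65.9
```

Request:
{"name": "arm_command", "arguments": {"dp": [[0,0,0],[0,0,0],[0,0,0],[0,0,-0.2],[0,0,-0.6]], "turn": [[0,0,0],[0,0,0],[0,0,0],[0,0,0],[0,0,0]], "jaw": [0.8,0.8,0.8,0.8,0.8]}}

```text
time_s: 24.3
eef_pos: [0.6024, 0.0809, 0.1619]
eef_rot: [-0.002, 0.703, 0.712, -0.001]
wrist_force: [1.2, -0.3, 0.2]
opening: 0.803
grasp_force: 0.0
```

Request:
{"name": "arm_command", "arguments": {"dp": [[-0.25,0,-0.1],[-0.25,0,-0.2],[-0.25,0,-0.2],[-0.25,0,-0.2],[-0.25,0,-0.2]], "turn": [[0,0,0],[0,0,0],[0,0,0],[0,0,0],[0,0,0]], "jaw": [1,1,1,1,1]}}

```text
time_s: 24.92
eef_pos: [0.6036, 0.0192, 0.2107]
eef_rot: [-0.001, 0.702, 0.712, -0.001]
wrist_force: [-0.4, -1.0, 0.0]
opening: 0.999
grasp_force: 0.0
```

Run:
```python
from h import *
camera("wrist");camera("wrist")
o=get_obs();im=camera("wrist");np.save("w11.npy",np.r_[o["eef_pos"],o["eef_rot"]])
cv2.imwrite("pics/w11.png",cv2.resize(im[60:360,130:420],None,fx=2,fy=2,interpolation=cv2.INTER_CUBIC)[:600])
cv2.imwrite("pics/w11f.png",im)
print(o["eef_pos"])
```

```text
[0.60390922 0.01908182 0.21116617]
```

View pics/w11.png

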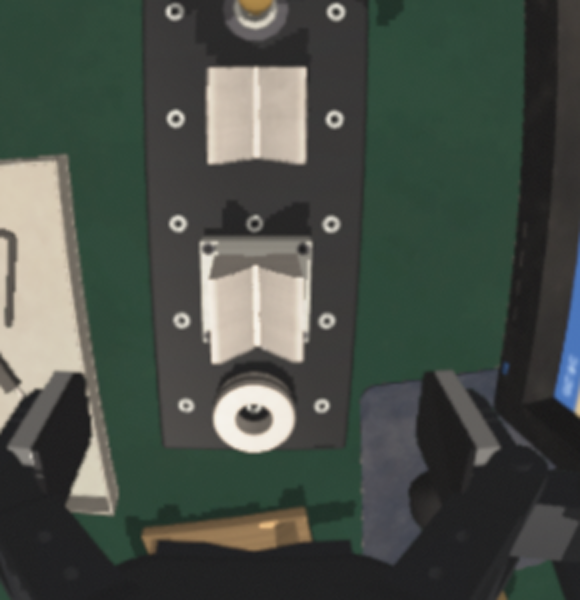

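Block B's valley runs (256,66)-(257,157) and block A's (254,265)-(257,345) in this 2x crop. Both look well placed, A on the packing. Next I compute their positions and locate the spindle from the top view.

Run:
```python
from h import *
s=np.load("w11.npy");o=dict(eef_pos=s[:3],eef_rot=s[3:])
f=lambda c,z:onz("wrist",np.array(c)/2+[130,60],z,o).round(4).tolist()
print("B",f([(256,66.5),(257,157)],.060));print("A",f([(254,266),(257,346)],.070))
print("B top corners",f([(208,66.5),(306,66.5),(208,163),(306,163)],.078))
print("A low corners",f([(212,363),(303,361)],.088),"pack",f([(200,241),(312,241)],.048))
# spindle in top view: bright axis by row
t=cv2.imread("pics/top0.png")
g=t.astype(int);
hsv=cv2.cvtColor(t,cv2.COLOR_BGR2HSV)
m=((hsv[...,2]>105)&(hsv[...,1]<70)).astype(np.uint8)
for y in range(140,214,3):
    x=np.flatnonzero(m[y,360:405])+360
    print(y,(x.min(),x.max(),len(x)) if len(x) else None,t[y,int(371+(y-143)*.24)].tolist())
```

```text
B [[0.6031, 0.1032, 0.06], [0.6043, 0.0582, 0.06]]
A [[0.6036, 0.0045, 0.07], [0.6058, -0.04, 0.07]]
B top corners [[0.5812, 0.1027, 0.078], [0.626, 0.1034, 0.078], [0.5813, 0.0575, 0.078], [0.6272, 0.0582, 0.078]]
A low corners [[0.5831, -0.0413, 0.088], [0.6289, -0.0395, 0.088]] pack [[0.5745, 0.011, 0.048], [0.6346, 0.0119, 0.048]]
140 None [63, 73, 53]
143 None [68, 68, 70]
146 (np.int64(370), np.int64(377), 8) [126, 139, 140]
149 (np.int64(370), np.int64(378), 9) [153, 169, 169]
152 (np.int64(371), np.int64(379), 9) [160, 177, 179]
155 (np.int64(372), np.int64(378), 7) [142, 158, 160]
158 (np.int64(373), np.int64(379), 7) [151, 167, 169]
161 (np.int64(373), np.int64(380), 8) [158, 175, 176]
164 (np.int64(374), np.int64(381), 8) [167, 185, 186]
167 (np.int64(375), np.int64(381), 7) [144, 160, 163]
170 (np.int64(378), np.int64(386), 9) [99, 102, 104]
173 (np.int64(382), np.int64(386), 5) [87, 87, 90]
176 (np.int64(381), np.int64(387), 4) [96, 100, 102]
179 (np.int64(380), np.int64(388), 9) [97, 99, 100]
182 (np.int64(379), np.int64(387), 9) [129, 138, 141]
185 (np.int64(376), np.int64(388), 13) [179, 198, 200]
188 (np.int64(377), np.int64(389), 13) [171, 190, 192]
191 (np.int64(377), np.int64(390), 14) [176, 193, 196]
194 (np.int64(378), np.int64(390), 13) [179, 198, 200]
197 (np.int64(379), np.int64(391), 13) [170, 188, 190]
200 (np.int64(379), np.int64(392), 14) [174, 193, 195]
203 (np.int64(380), np.int64(394), 15) [179, 198, 199]
206 (np.int64(381), np.int64(397), 17) [171, 189, 191]
209 (np.int64(380), np.int64(394), 15) [149, 166, 166]
212 None [52, 70, 35]
```

Run:
```python
from h import *
P=onz("top",[(374.3,151),(376.7,161),(383.3,191),(385.2,200),(380,175.8)],.046);print(P.round(4))
d=(P[0]+P[1]-P[2]-P[3]);a=np.degrees(np.arctan2(d[1],d[0]));print(a)
o=get_obs();print(o["eef_pos"]);move(o,(*P[4][:2],.19),np.radians(180+a))
```

```text
[[ 0.654  -0.246   0.046 ]
 [ 0.628  -0.2519  0.046 ]
 [ 0.5509 -0.2679  0.046 ]
 [ 0.528  -0.2724  0.046 ]
 [ 0.5898 -0.26    0.046 ]]
11.79139501363599
[0.60403588 0.01895717 0.21140759]
dp [-1.115 -0.072  0.085]
turn [-2.000e-03 -4.000e-03 -3.367e+00]
```

Request:
{"name": "arm_command", "arguments": {"dp": [[-0.7,0,0],[-0.7,0,0],[-0.7,0,0],[-0.7,0,0],[-0.7,0,0]], "turn": [[0,0,-0.9],[0,0,-0.9],[0,0,-0.9],[0,0,-0.9],[0,0,-0.9]], "jaw": [1,1,1,1,1]}}

```text
time_s: 25.7
eef_pos: [0.6065, -0.1561, 0.2119]
eef_rot: [-0.001, 0.518, 0.856, 0.0]
wrist_force: [0.2, 0.8, 0.6]
opening: 1.0
grasp_force: 0.0
```

Request:
{"name": "arm_command", "arguments": {"dp": [[0,0,0],[0,0,0],[0,0,0],[0,0,0]], "turn": [[0,0,-0.9],[0,0,-0.9],[0,0,-0.9],[0,0,-0.9]], "jaw": [1,1,1,1]}}

```text
time_s: 26.2
eef_pos: [0.6069, -0.1546, 0.2124]
eef_rot: [-0.0, 0.303, 0.953, 0.0]
wrist_force: [-0.1, 0.1, -0.5]
opening: 1.002
grasp_force: 0.0
```

Request:
{"name": "arm_command", "arguments": {"dp": [[0,0,0],[0,0,0],[0,0,0],[0,0,0]], "turn": [[0,0,-0.9],[0,0,-0.9],[0,0,-0.9],[0,0,-0.9]], "jaw": [1,1,1,1]}}

```text
time_s: 26.7
eef_pos: [0.6068, -0.1555, 0.2125]
eef_rot: [-0.0, 0.073, 0.997, 0.0]
wrist_force: [1.2, -0.1, -0.2]
opening: 0.999
grasp_force: 0.0
```

Run:
```python
from h import *
o=get_obs();print(o["eef_pos"]);move(o,(.59,-.260,.16),np.radians(191.8))
```

```text
[ 0.60683603 -0.15553816  0.21251037]
dp [ 0.006 -0.423  0.21 ]
turn [ 0.    -0.    -0.672]
```

Request:
{"name": "arm_command", "arguments": {"dp": [[0,-0.42,0.1],[0,-0.42,0.1],[0,-0.42,0.1],[0,-0.42,0.1],[0,-0.42,0.1]], "turn": [[0,0,-0.67],[0,0,-0.67],[0,0,-0.67],[0,0,-0.67],[0,0,-0.67]], "jaw": [1,1,1,1,1]}}

```text
time_s: 27.32
eef_pos: [0.5922, -0.2592, 0.188]
eef_rot: [0.0, -0.103, 0.995, -0.0]
wrist_force: [0.1, 0.2, 0.1]
opening: 0.998
grasp_force: 0.0
```

Run:
```python
from h import *
camera("wrist");camera("wrist")
o=get_obs();im=camera("wrist");np.save("w12.npy",np.r_[o["eef_pos"],o["eef_rot"]]);cv2.imwrite("pics/w12.png",im)
print(o["eef_pos"]);move(o,(.59,-.260,.16),np.radians(191.8))
cv2.imwrite("pics/w12c.png",cv2.resize(im[40:340,120:400],None,fx=2,fy=2,interpolation=cv2.INTER_CUBIC))
a=np.radians(11.8);u=np.array([np.cos(a),np.sin(a),0]);c=np.array([.59,-.26,.046])
for s in(-88,-80,-18,0,18,80,92): print(s,pix("wrist",c+u*s/1e3,o).round())
```

```text
[ 0.59217265 -0.25935187  0.18804599]
dp [ 0.009 -0.001  0.112]
turn [-0.001  0.001  0.002]
-88 [[257.  89.]]
-80 [[257.  97.]]
-18 [[257. 161.]]
0 [[257. 178.]]
18 [[257. 196.]]
80 [[257. 250.]]
92 [[257. 259.]]
```

View pics/w12c.png

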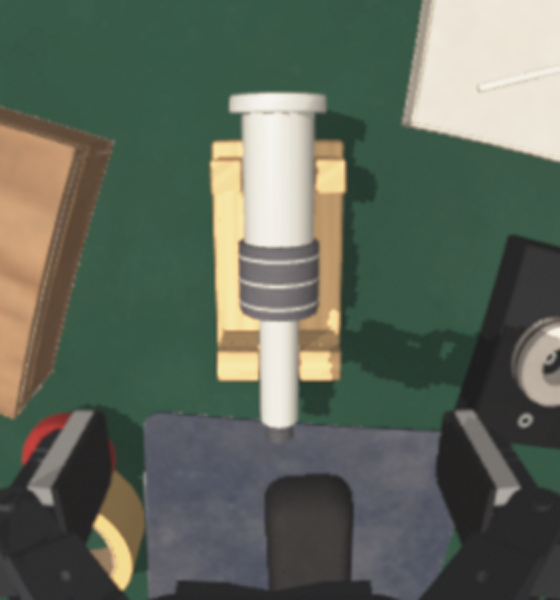

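The spindle lies vertical in this view: flange (278,103), collar (278,277), thin end (279,425). It is about 2 mm to the right of the prediction. I descend on the collar with that correction.

Request:
{"name": "arm_command", "arguments": {"dp": [[0.008,0.007,0.2],[0.008,0.007,0.4],[0.008,0.007,0.5],[0.008,0.007,0.6],[0.008,0.007,0.632]], "turn": [[0,0,0],[0,0,0],[0,0,0],[0,0,0],[0,0,0]], "jaw": [1,1,1,1,1]}}

```text
time_s: 28.1
eef_pos: [0.5885, -0.258, 0.0278]
eef_rot: [-0.001, -0.103, 0.995, 0.001]
wrist_force: [-0.1, -0.1, 0.4]
opening: 0.995
grasp_force: 0.0
```

Request:
{"name": "arm_command", "arguments": {"dp": [[0,0,0],[0,0,0],[0,0,0],[0,0,0],[0,0,0]], "turn": [[0,0,0],[0,0,0],[0,0,0],[0,0,0],[0,0,0]], "jaw": [0.75,0.6,0.4,0.3,0.3]}}

```text
time_s: 28.72
eef_pos: [0.5899, -0.2586, 0.0313]
eef_rot: [0.0, -0.103, 0.995, 0.0]
wrist_force: [-2.3, 5.4, 6.3]
opening: 0.454
grasp_force: 59.7
```

Request:
{"name": "arm_command", "arguments": {"dp": [[0,0,0],[0,0,0]], "turn": [[0,0,0],[0,0,0]], "jaw": [0.2,0.2]}}

```text
time_s: 28.98
eef_pos: [0.5899, -0.2586, 0.0313]
eef_rot: [0.0, -0.103, 0.995, 0.0]
wrist_force: [-2.7, 5.1, 7.3]
opening: 0.446
grasp_force: 59.7
```

Request:
{"name": "arm_command", "arguments": {"dp": [[0,0,-0.02],[0,0,-0.06],[0,0,-0.14],[0,0,-0.25],[0,0,-0.25]], "turn": [[0,0,0],[0,0,0],[0,0,0],[0,0,0],[0,0,0]], "jaw": [0.2,0.2,0.2,0.2,0.2]}}

```text
time_s: 29.6
eef_pos: [0.5916, -0.2608, 0.096]
eef_rot: [0.003, -0.103, 0.995, -0.002]
wrist_force: [0.9, 0.2, -4.1]
opening: 0.453
grasp_force: 61.2
```

Request:
{"name": "arm_command", "arguments": {"dp": [[0,0,-0.1],[0,0,-0.2],[0,0,-0.32],[0,0,-0.4],[0,0,-0.4]], "turn": [[0,0,0],[0,0,0],[0,0,0],[0,0,0],[0,0,0]], "jaw": [0.2,0.2,0.2,0.2,0.2]}}

```text
time_s: 30.22
eef_pos: [0.5902, -0.2598, 0.1936]
eef_rot: [0.001, -0.103, 0.995, -0.001]
wrist_force: [0.6, -0.2, -5.1]
opening: 0.45
grasp_force: 61.7
```

```bash
cat > axis.py <<'E'
from h import *
# held spindle: sample grey along its centre column, convert step positions to tool x
o=get_obs();im=camera("wrist");R=rot(o);g=cv2.cvtColor(im,6).astype(int)
print(o["eef_pos"],o["opening"],o["grasp_force"],o["wrist_force"],o["torque"])
ax=o["eef_pos"][2]+.0147
for r in(.017,.02):
  X=[o["eef_pos"]+R@np.array([s/1e3,0,-(.0147+r)]) for s in np.arange(100,-50,-2.)]
  p=pix("wrist",X,o);v=[g[int(round(b)),int(round(a))] if 0<=b<384 and 0<=a<512 else -1 for a,b in p]
  print(r,list(zip(np.arange(100,-50,-2).tolist(),v)))
E
python3 axis.py
```

```text
[ 0.59016097 -0.25980491  0.19359531] 0.4502057288909688 61.67127013206482 [ 0.62182082 -0.16391033 -5.09917509] [ 0.03023703 -0.02690768 -0.02469545]
0.017 [(100, np.int64(75)), (98, np.int64(76)), (96, np.int64(76)), (94, np.int64(77)), (92, np.int64(76)), (90, np.int64(88)), (88, np.int64(239)), (86, np.int64(235)), (84, np.int64(234)), (82, np.int64(214)), (80, np.int64(232)), (78, np.int64(234)), (76, np.int64(235)), (74, np.int64(235)), (72, np.int64(235)), (70, np.int64(234)), (68, np.int64(234)), (66, np.int64(234)), (64, np.int64(234)), (62, np.int64(234)), (60, np.int64(234)), (58, np.int64(234)), (56, np.int64(234)), (54, np.int64(234)), (52, np.int64(233)), (50, np.int64(234)), (48, np.int64(234)), (46, np.int64(234)), (44, np.int64(234)), (42, np.int64(234)), (40, np.int64(234)), (38, np.int64(234)), (36, np.int64(234)), (34, np.int64(234)), (32, np.int64(234)), (30, np.int64(234)), (28, np.int64(235)), (26, np.int64(235)), (24, np.int64(235)), (22, np.int64(235)), (20, np.int64(235)), (18, np.int64(71)), (16, np.int64(114)), (14, np.int64(117)), (12, np.int64(123)), (10
[... 1495 characters left out ...]
nt64(114)), (16, np.int64(117)), (14, np.int64(123)), (12, np.int64(190)), (10, np.int64(108)), (8, np.int64(81)), (6, np.int64(80)), (4, np.int64(81)), (2, np.int64(103)), (0, np.int64(91)), (-2, np.int64(83)), (-4, np.int64(82)), (-6, np.int64(82)), (-8, np.int64(82)), (-10, np.int64(149)), (-12, np.int64(85)), (-14, np.int64(83)), (-16, np.int64(120)), (-18, np.int64(177)), (-20, np.int64(237)), (-22, np.int64(238)), (-24, np.int64(238)), (-26, np.int64(238)), (-28, np.int64(238)), (-30, np.int64(139)), (-32, np.int64(41)), (-34, np.int64(39)), (-36, np.int64(40)), (-38, np.int64(40)), (-40, np.int64(39)), (-42, np.int64(40)), (-44, np.int64(39)), (-46, np.int64(39)), (-48, np.int64(40))]
```

The spindle is held about 1 mm off centre along tool x and looks level. I swing it to the plate axis, pulled back from the monitor.

Request:
{"name": "arm_command", "arguments": {"dp": [[0.06,0.09,0],[0.12,0.18,0],[0.185,0.285,0],[0.185,0.285,0],[0.185,0.285,0]], "turn": [[0,0,0.2],[0,0,0.45],[0,0,0.7],[0,0,0.85],[0,0,0.85]], "jaw": [0.2,0.2,0.2,0.2,0.2]}}

```text
time_s: 30.9
eef_pos: [0.5286, -0.1983, 0.1905]
eef_rot: [-0.001, 0.119, 0.993, 0.0]
wrist_force: [-0.2, -0.1, -5.0]
opening: 0.446
grasp_force: 61.8
```

```bash
python3 -c "
from h import *
o=get_obs();print(o['eef_pos'],o['grasp_force']);move(o,(.54,-.07,.195),np.radians(90.6))"
```

```text
[ 0.52860949 -0.198302    0.1905209 ] 61.81418538093567
dp [ 0.077  0.51  -0.017]
turn [-2.000e-03 -5.000e-03  2.526e+00]
```

Request:
{"name": "arm_command", "arguments": {"dp": [[0.01,0.06,0],[0.02,0.13,0],[0.03,0.2,0],[0.03,0.25,0],[0.03,0.25,0]], "turn": [[0,0,0.25],[0,0,0.5],[0,0,0.75],[0,0,0.95],[0,0,0.95]], "jaw": [0.2,0.2,0.2,0.2,0.2]}}

```text
time_s: 31.52
eef_pos: [0.5368, -0.1359, 0.1911]
eef_rot: [-0.001, 0.358, 0.934, 0.0]
wrist_force: [0.1, -0.0, -5.5]
opening: 0.449
grasp_force: 61.8
```

Request:
{"name": "arm_command", "arguments": {"dp": [[0,0.0,0],[0,0.0,0],[0,0,0],[0,0,0],[0,0,0]], "turn": [[0,0,0.25],[0,0,0.5],[0,0,0.75],[0,0,0.95],[0,0,0.95]], "jaw": [0.2,0.2,0.2,0.2,0.2]}}

```text
time_s: 32.15
eef_pos: [0.5367, -0.1372, 0.1916]
eef_rot: [-0.0, 0.577, 0.817, -0.0]
wrist_force: [0.7, -0.6, -5.2]
opening: 0.446
grasp_force: 61.9
```

```bash
python3 -c "
from h import *
o=get_obs();print(o['eef_pos'],o['grasp_force']);move(o,(.6042,.0303,.14),np.radians(90.6))"
```

```text
[ 0.53672737 -0.13717999  0.19156356] 61.92282199859619
dp [0.541 0.478 0.206]
turn [-0.001 -0.     0.63 ]
```

Request:
{"name": "arm_command", "arguments": {"dp": [[0.12,0.1,0],[0.26,0.23,0],[0.41,0.36,0.05],[0.541,0.478,0.1],[0.541,0.478,0.1]], "turn": [[0,0,0.2],[0,0,0.4],[0,0,0.63],[0,0,0.63],[0,0,0.63]], "jaw": [0.2,0.2,0.2,0.2,0.2]}}

```text
time_s: 32.78
eef_pos: [0.6046, 0.0334, 0.1652]
eef_rot: [-0.001, 0.702, 0.713, -0.001]
wrist_force: [0.8, 0.6, -5.0]
opening: 0.45
grasp_force: 62.2
```

Run:
```python
from h import *
for _ in range(3):camera("wrist")
o=get_obs();im=camera("wrist");cv2.imwrite("pics/w13.png",im);print(o['eef_pos'],o['grasp_force']);move(o,(.6042,.0303,.0693),np.radians(90.6))
# stop cap (brass) and spindle flange end via wrist; lateral centre of spindle at several tool x
g=im.min(axis=2).astype(int);R=rot(o)
for s,z in((60,.0147),(40,.0147),(-24,.0147),(85,.0147)):
    c=pix("wrist",[o["eef_pos"]+R@np.array([s/1e3,0,-z])],o)[0];row=g[int(round(c[1]))]
    x=np.flatnonzero(row[190:320]>100)+190;x=x[np.abs(x-c[0])<45];print(s,c.round(1),x.min(),x.max(),(x.min()+x.max())/2)
h=cv2.cvtColor(im,cv2.COLOR_BGR2HSV);m=((h[...,0]>12)&(h[...,0]<35)&(h[...,1]>130)&(h[...,2]>110)).astype(np.uint8)
m[:, :200]=0;m[:,320:]=0;m[200:]=0
n,l,st,ce=cv2.connectedComponentsWithStats(m)
for i in range(1,n):
    if st[i,4]>30:print("cap",ce[i],st[i],onz("wrist",ce[i],.098,o))
```

```text
[0.60484791 0.02990185 0.16688505] 62.15553402900696
dp [ 0.002 -0.002  0.39 ]
turn [-0.001  0.001 -0.002]
60 [257.7 140.6] 218 294 256.0
40 [257.7 184.7] 219 293 256.0
-24 [257.4 298.7] 226 287 256.5
85 [257.8  83. ] 213 302 257.5
cap [255.12861736  62.55948553] [245  53  21  19 311] [[0.60222341 0.13418951 0.098     ]]
```

The stop cap measures (.602, .134), which agrees with the plan. Lowering to just above contact.

Request:
{"name": "arm_command", "arguments": {"dp": [[0.002,0,0.1],[0.002,0,0.2],[0.002,0,0.28],[0.002,0,0.34],[0.002,0,0.36]], "turn": [[0,0,0],[0,0,0],[0,0,0],[0,0,0],[0,0,0]], "jaw": [0.2,0.2,0.2,0.2,0.2]}}

```text
time_s: 33.6
eef_pos: [0.6045, 0.0309, 0.0761]
eef_rot: [-0.001, 0.705, 0.71, -0.0]
wrist_force: [0.1, -0.4, -6.4]
opening: 0.45
grasp_force: 62.2
```

Request:
{"name": "arm_command", "arguments": {"dp": [[0,0,0.003],[0,0,0.008],[0,0,0.012],[0,0,0.014],[0,0,0.014]], "turn": [[0,0,0],[0,0,0],[0,0,0],[0,0,0],[0,0,0]], "jaw": [0.2,0.2,0.2,0.2,0.2]}}

```text
time_s: 34.22
eef_pos: [0.605, 0.0313, 0.0737]
eef_rot: [0.0, 0.704, 0.71, 0.0]
wrist_force: [0.7, 0.1, -4.8]
opening: 0.449
grasp_force: 62.2
```

Request:
{"name": "arm_command", "arguments": {"dp": [[-0.003,0,0.004],[-0.003,0,0.008],[-0.003,0,0.011],[-0.003,0,0.011]], "turn": [[0,0,0],[0,0,0],[0,0,0],[0,0,0]], "jaw": [0.2,0.2,0.2,0.2]}}

```text
time_s: 34.72
eef_pos: [0.6048, 0.0305, 0.0707]
eef_rot: [-0.0, 0.704, 0.71, -0.0]
wrist_force: [1.0, 0.4, -4.7]
opening: 0.445
grasp_force: 62.2
```

Request:
{"name": "arm_command", "arguments": {"dp": [[0,0,0.003],[0,0,0.006],[0,0,0.006]], "turn": [[0,0,0],[0,0,0],[0,0,0]], "jaw": [0.2,0.2,0.2]}}

```text
time_s: 35.1
eef_pos: [0.605, 0.0305, 0.0697]
eef_rot: [0.0, 0.704, 0.71, 0.0]
wrist_force: [-1.9, -0.1, -1.9]
opening: 0.447
grasp_force: 62.8
```

Request:
{"name": "arm_command", "arguments": {"dp": [[0,0,0.002],[0,0,0.004],[0,0,0.004]], "turn": [[0,0,0],[0,0,0],[0,0,0]], "jaw": [0.2,0.2,0.2]}}

```text
time_s: 35.48
eef_pos: [0.6051, 0.0305, 0.0696]
eef_rot: [0.0, 0.704, 0.71, 0.0]
wrist_force: [-5.6, 0.9, 6.9]
opening: 0.448
grasp_force: 63.6
```

```bash
python3 -c "
from h import *
o=get_obs();print(o['eef_pos'],o['wrist_force'],o['torque'])"
```

```text
[0.60509721 0.03047707 0.06955459] [-5.59488173  0.90950175  6.92696416] [0.01676018 0.91547106 0.03871673]
```

Fully seated: about 12 N carried by the Vs, pitch moment near zero. Release.

Request:
{"name": "arm_command", "arguments": {"dp": [[0,0,0],[0,0,0],[0,0,0],[0,0,0],[0,0,0]], "turn": [[0,0,0],[0,0,0],[0,0,0],[0,0,0],[0,0,0]], "jaw": [0.47,0.52,0.6,0.75,0.85]}}

```text
time_s: 36.1
eef_pos: [0.605, 0.0305, 0.0683]
eef_rot: [0.0, 0.704, 0.71, 0.0]
wrist_force: [-0.2, 0.1, 0.2]
opening: 0.847
grasp_force: 0.0
```

Request:
{"name": "arm_command", "arguments": {"dp": [[0,0,-0.1],[0,0,-0.2],[0,0,-0.4],[0,0,-0.6],[0,0,-0.6]], "turn": [[0,0,0],[0,0,0],[0,0,0],[0,0,0],[0,0,0]], "jaw": [1,1,1,1,1]}}

```text
time_s: 36.72
eef_pos: [0.608, 0.0301, 0.2239]
eef_rot: [0.004, 0.704, 0.71, 0.003]
wrist_force: [0.2, 0.6, -0.2]
opening: 0.997
grasp_force: 0.0
```

Run:
```python
from h import *
for _ in range(3):camera("wrist")
o=get_obs();im=camera("wrist");cv2.imwrite("pics/w14.png",im);print(o['eef_pos'],o['opening'],o['wrist_force'])
g=cv2.cvtColor(im,6).astype(int);m=im.min(axis=2)
# crest profile along line x=.604, thick crest z=.101
def prof(z,y0,y1,thr):
    ys=np.arange(y0,y1,-.001);p=pix("wrist",np.c_[np.full(len(ys),.604),ys,np.full(len(ys),z)],o)
    v=np.array([g[int(round(b)),int(round(a))] for a,b in p]);j=np.flatnonzero((v[1:]>thr)!=(v[:-1]>thr));print(z,[(round(ys[k],3),v[k],v[k+1]) for k in j])
prof(.107,.15,.09,160);prof(.104,.07,-.01,160);prof(.094,.0,-.08,160)
# lateral centre of the axis
for y,z in((.1,.084),(.075,.084),(.0,.084),(-.03,.084)):
    c=pix("wrist",[(.604,y,z)],o)[0];r=int(round(c[1]))
    for off in (.023,): 
        pe=pix("wrist",[(.604-off,y,z),(.604+off,y,z)],o)
    row=m[r].astype(int);print(y,c.round(1),row[int(c[0])-26:int(c[0])+27:2].tolist())
```

```text
[0.60430244 0.03055768 0.2172381 ] 0.9999093991382955 [0.86451634 0.3222281  0.16110924]
0.107 [(np.float64(0.117), np.int64(143), np.int64(210))]
0.104 [(np.float64(0.049), np.int64(194), np.int64(122)), (np.float64(0.031), np.int64(148), np.int64(182)), (np.float64(0.03), np.int64(182), np.int64(138)), (np.float64(0.019), np.int64(145), np.int64(187)), (np.float64(0.018), np.int64(187), np.int64(143)), (np.float64(0.013), np.int64(122), np.int64(173))]
0.094 [(np.float64(-0.05), np.int64(192), np.int64(130)), (np.float64(-0.078), np.int64(134), np.int64(199))]
0.1 [257.7 108.6] [78, 181, 195, 178, 139, 146, 160, 170, 179, 184, 190, 197, 197, 202, 198, 197, 194, 191, 184, 174, 163, 147, 134, 180, 189, 102, 53]
0.075 [257.5 135.3] [61, 162, 198, 181, 142, 143, 158, 169, 178, 183, 189, 197, 199, 202, 199, 196, 193, 189, 183, 174, 163, 146, 131, 181, 194, 105, 55]
0.0 [256.9 210.6] [112, 211, 223, 215, 189, 179, 177, 175, 169, 142, 159, 175, 191, 208, 210, 193, 185, 168, 147, 164, 173, 174, 175, 189, 211, 170, 185]
-0.03 [256.6 237.5] [67, 93, 96, 211, 214, 187, 182, 180, 177, 148, 154, 172, 189, 209, 214, 194, 185, 168, 143, 158, 174, 177, 179, 192, 211, 135, 74]
```

Spindle centre at y = .031: 103 mm from the stop, with the V-blocks at -50 and +49 mm along it. All is seated and released.

```bash
python3 -c "
from bench import *
print(hand_in())"
```

```text
the job is handed in; nothing more can be done
None
```

The job is handed in, but the hand-in returned no verdict. My last measurements put the spindle in both Vs on the centre line, with the flange about 7 mm short of the stop and the thin journal's V-block on the packing plate. I inferred level from balanced seating forces. The setting ring was never handled, and the gripper is clear.

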